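Put the eraser away in the rotary-lid desk organiser

ROBOT

A 6-joint arm with a two-finger parallel gripper is mounted at the origin on the work surface. World frame = base frame: x ahead of the robot, y to its left, z up, the work surface at z = 0. Lengths are in m, angles in rad, forces in N, time in s.
With the tool pointing down it reaches from about 0.35 to 0.8 m from the base axis. Payload 7.3 kg.
Tool frame: the origin (TCP) lies at the very end of the fingers, on their centre line; the grasp point (between the pads) lies 19 mm behind it; z points along the fingers, y is the line along which they close (so a half turn about z gives the same grasp; the last joint's range is limited). The gripper opens to 85 mm and grips with 20 to 120 N. Pads are 22 mm wide; open, the fingers measure 114 mm over their backs; the gripper's body (76 mm by 85 mm) begins 54 mm behind the grasp point. The pads swing forward as they close: fully open they stand 13 mm farther back than shut.
Start: joints at [0.979, 0.342, 1.524, -0, 1.275, -0.146], TCP at [0.226, 0.474, 0.231] pointing down, gripper open.
Joint ranges: [-2.53, 2.53], [-0.77, 2.02], [0.04, 2.7], [-1, 4.14], [0.28, 2.66], [-3.11, 3.11]. Speed limits (rad/s): [2.57, 2.57, 3.14, 3.14, 3.14, 3.14].

INTERFACE

Orientations are given as a unit quaternion [x, y, z, w].
In Python, from rig import telemetry, capture, camera_model, workorder gives the robot as it stands.
- The arm moves only by the tool send_rows, never from a script. Its argument "deltas" is a list of rows, each a list of 3 entries, a list of its own where there are three numbers: the opening in per cent of the stroke, from 0 (shut) to 100 (fully open), then the shift along the world's x, y, z in cm, then the turn, a rotation vector about the world's x, y, z in degrees. A call has exactly 5 rows; each row shifts and turns the commanded pose from where the row before left it; what a row does not reach is not made up. A row lasts 1/12 s, in which the tool goes at most 41.7 mm and 7.16 degrees, less where a joint would pass 70% of its speed; a pose out of reach is approached as far as the arm can. A call is refused whole if a number of a shift passes 4.17 or a number of a turn 7.16, either way. A call with a gripper value outside its range is refused whole. The fingers move at their own pace and stop on an object; the grip force is fixed at half the most. Time passes only in rows, so rows that do not move let the fingers close, or fill a call up. It gives the time, the measured TCP pose, the force, the opening and the grip force at its end, in the units of the state.
- telemetry.get_state(): the state, without advancing time (a new reading comes with each control period).
- capture(name): name is "scene" or "top"; returns the picture (400x640x3 uint8, blue, green, red); there is no depth.
- camera_model(name): a dict with "mtx" (3x3 intrinsics, pixels), "R" (3x3) and "t" (3): a world point X has camera coordinates R X + t. Camera axes: x right, y down, z forward; pixel columns grow to the right and rows downward; lengths in m; the calibration is good to about 2 mm. A picture is of the moment at which its call begins. camera_model takes no time and is no camera call.
- workorder.close_job(): hands the job in; it is judged then, once.
The state is a dict: "time": time; "joint_pos": joint angles; "dq": joint speeds; "effort": joint torques, N m; "ee_pos": TCP position; "tool_rot": TCP orientation; "force": force on the tool from outside, world axes, zero at the start; "ft_torque": the same for the moment, N m; "finger_gap": finger opening in m; "gripper_force": force on a finger pad.
Only numpy, scipy, OpenCV 4.12 (cv2) and the standard library are available. Lean on these libraries where they do the work, as an engineer would, in place of code of your own. Each camera call takes 0.05 s, during which the arm holds its last target. There are 200 camera calls.

TASK

Put the loose eraser away in the round organiser, in the compartment that holds the used eraser: turn the organiser's lid until its opening stands squarely over that compartment and drop the loose eraser in through it. Then close the organiser again by turning the lid until the opening is squarely over the blank, closed segment and no compartment shows through it. Leave the other things on the desk where they are.

Things in the scene. Friction and masses are not known exactly. Their poses are not given: they have to be found in the camera images.
- organiser: Round pale grey organiser, 163 mm across, 48 mm high with lid; clings to the desk. Origin: centre of underside, on the lid axis; z up. Thin radial walls make six 60-degree segments, 18 to 75 mm from the axis. The one centred on its own +x is blank; those at +60, +120, 180, -120, -60 degrees are compartments 41 mm deep (floor 3 mm up), each with one kind of small thing, seen through the clear lid.
- lid (a joint): Turn of the flat clear lid about the organiser's upright axis, rad: the angle from the organiser's +x to the middle of the opening, counterclockwise from above; 0: opening over the blank segment (closed). Turns both ways well past half a turn, no detents, needs about 0.07 N m, stays where it is left.
- opening (a point): Middle of the lid's one opening, on the lid's top face, 48 mm above the desk, 50 mm from the axis. The opening is a ring sector with a white lip 1.5 mm high: 45 degrees wide, from 27 to 72 mm from the axis (45 mm long, about 21 mm wide at its inner end, 55 mm at its outer end). Its frame turns with the lid: +x points outwards from the axis.
- lid_knob (a point): Centre (half-way up) of the upright round white finger knob by which the lid is turned: 16 mm diameter, 24 mm tall, standing on the lid's top face (48 to 72 mm above the desk), 58 mm from the axis, straight across from the opening. It is part of the lid.
- closed_segment (a point): Middle of the blank segment: a solid grey plate level with the wall tops, 44 mm above the desk; the point is on its top face, 50 mm from the organiser's axis. Fixed to the organiser.
- used_eraser: The used white eraser with a brown card sleeve, worn round, 26 x 18 x 11 mm, lying in the middle of one of the compartments (which one varies, never the one opposite the blank), 50 mm from the organiser's axis; it stays put. Origin: centre of its underside, 3 mm above the desk. It marks the compartment the loose eraser belongs in.
- eraser_center (a point): Centre of the loose eraser: a new white block with a brown card sleeve on one half, 36 mm long (x) x 20 mm wide (y) x 12 mm high (z), about 16 g, lying flat on the desk to the right of the organiser.
- sharpener: Bystander: small metal pencil sharpener, 25 x 15 x 10 mm, lying on the desk. Origin: centre of its underside.
- glue_stick: Bystander: glue stick standing upright, 25 mm diameter, 86 mm tall. Origin: centre of its underside.
- stapler: Bystander: black stapler, 135 mm long (x), 34 mm wide, 50 mm high. Origin: centre of its underside.
- mug: Bystander: white mug, 80 mm diameter, 92 mm high, handle towards its +y. Origin: centre of its underside.
- flask: Bystander: steel vacuum flask standing upright, 66 mm diameter, 192 mm tall. Origin: centre of its underside.
- phone: Bystander: phone lying flat, 74 (x) x 152 (y) x 8 mm. Origin: centre of its underside.
Mind the look-alikes: they are no part of the job. What is shaped like the organiser but blue is not meant.

How it is judged:
On the way, in this order (a step that is already met when the one before it is completed fails the run):
1. the lid's opening stands squarely over the compartment with the used eraser (middles within 8 mm, seen from above) (horizontal distance between opening and used_eraser below 0.008 m), for 0.2 s.
2. the loose eraser is inside that compartment, below the lid (horizontal distance between eraser_center and used_eraser below 0.03 m and height (world z) of eraser_center below 0.04 m), for 0.2 s.
At the end, for the whole second after the job is handed in: The loose eraser lies in the same compartment as the used eraser (centres within 30 mm seen from above, its centre less than 40 mm above the desk) and the lid is at rest with its opening over the blank segment (middles within 8 mm) (all of step 2 and horizontal distance between opening and closed_segment below 0.008 m and not (velocity of joint lid above 0.05 rad/s or velocity of joint lid below -0.05 rad/s)); the robot touches nothing.
It fails at once if another thing on the desk is shifted by more than 30 mm or knocked over (distance of any of sharpener, glue_stick, stapler, mug, flask, phone from where it was at the start of the episode above 0.03 m or angle between any of glue_stick, flask, mug's own z axis and vertical above 0.6 rad).
It also fails if it takes over 72 s, if anything falls off the work surface, if the arm or the gripper's body presses on something with over 40 N, if the wrist force passes 120 N, or if a joint passes its speed limit or range.

## Working session

There is one attempt and no reset: what is moved stays moved. The work goes in short steps, Python scripts to look and compute and a tool call to move; the robot and the scene stay as the last step left them, time stands still between calls to the robot, and variables do not carry over. Pictures are saved under pics/ and viewed, at most 10 in all, crops included, and the job is handed in when it is done.

Besides the shell and the picture viewer there is one more tool, called after "Call:" as name(argument=value, ...) on one line, values as JSON. send_rows: Moves the arm, as the interface text tells. Its arguments: {"type":"object","properties":{"deltas":{"type":"array","items":{"type":"array"}}},"required":["deltas"]}

```bash
mkdir -p pics; cat > h.py <<'E'
import numpy as np,cv2
from rig import telemetry,capture,camera_model,workorder
def ray(cam,px,z):
    m=camera_model(cam);K,R,t=[np.array(m[k],float) for k in("mtx","R","t")]
    d=R.T@np.linalg.inv(K)@np.array([px[0],px[1],1.]);c=-R.T@t.ravel()
    return c+d*(z-c[2])/d[2]
def proj(cam,X):
    m=camera_model(cam);K,R,t=[np.array(m[k],float) for k in("mtx","R","t")]
    p=K@(R@np.array(X,float)+t.ravel());return p[:2]/p[2]
E
python3 - <<'E'
from h import *
for n in("scene","top"):
    i=capture(n);cv2.imwrite(f"pics/{n}0.png",i)
    m=camera_model(n);R=np.array(m["R"]);print(n,-R.T@np.array(m["t"]).ravel(),R[2],m["mtx"][0][0])
s=telemetry.get_state();print(s)
E
```

```text
scene [ 1.19183971 -0.31420881  0.8072249 ] [-0.61782738  0.30889806 -0.72309842] 423.79055674977303
top [ 0.49433043 -0.01239792  1.01286269] [ 0.08910997  0.00411778 -0.99601328] 381.0872488313732
{'time': 0.1, 'joint_pos': array([ 9.78988541e-01,  3.42665996e-01,  1.52492405e+00, -2.81765335e-05,
        1.27541600e+00, -1.46000235e-01]), 'dq': array([ 0.00015687, -0.00176002, -0.0030009 , -0.00049126,  0.00114256,
        0.00293105]), 'effort': array([ 1.93412197e-03, -4.34447014e+01, -2.46492022e+01, -1.07267897e-04,
        4.65564342e-03, -5.14235830e-05]), 'ee_pos': array([0.22615521, 0.47338807, 0.23068785]), 'tool_rot': array([ 2.21058421e-01,  9.75260311e-01, -6.64010668e-04, -2.42261218e-04]), 'force': array([-0.28196144, -0.08578651,  0.54932376]), 'ft_torque': array([-0.00211947, -0.05388652,  0.01360736]), 'gripper_force': 0.0, 'finger_gap': 0.08556332038495104}
```

View pics/top0.png

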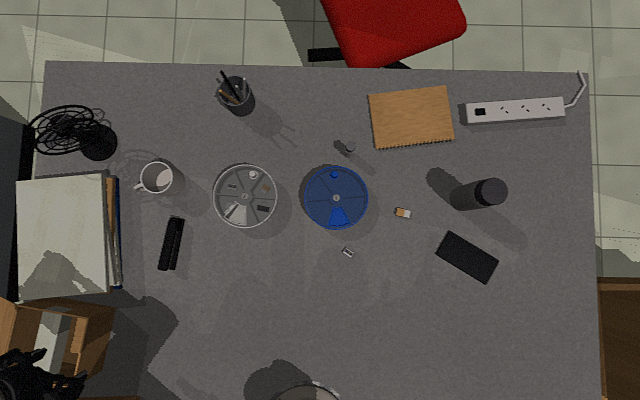

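View pics/scene0.png

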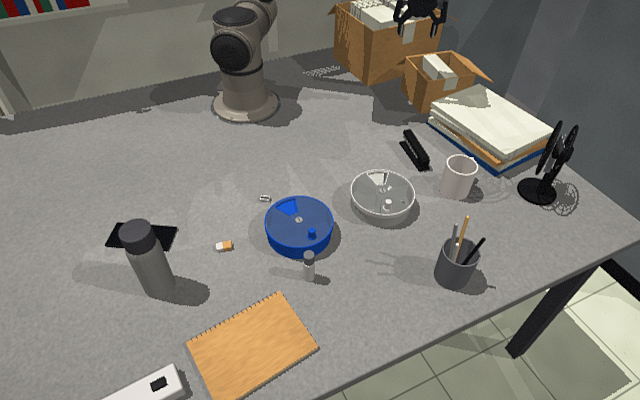

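The top view shows the grey organiser at (246,196), the blue look-alike at (336,197), the loose eraser at (403,212) and the sharpener at (348,252). The grey lid's knob is near (253,174) and its opening near (237,213). Candidates: organiser grey (246,196) or blue (336,197), so grey by the description. Eraser (403,212) or sharpener (348,252), so (403,212). I'll check both choices in one close crop.

```bash
python3 - <<'E'
from h import *
i=np.mean([capture("top") for _ in range(4)],0).astype(np.uint8);cv2.imwrite("pics/t1.png",i)
a=cv2.resize(i[155:238,205:288],None,fx=7,fy=7,interpolation=cv2.INTER_CUBIC)
b=cv2.resize(i[195:230,388:420],None,fx=6,fy=6,interpolation=cv2.INTER_CUBIC)
c=np.zeros((581,581+192,3),np.uint8);c[:,:581]=a;c[:210,581:]=b
cv2.imwrite("pics/c1.png",c)
E
```

```text
(no output)
```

View pics/c1.png

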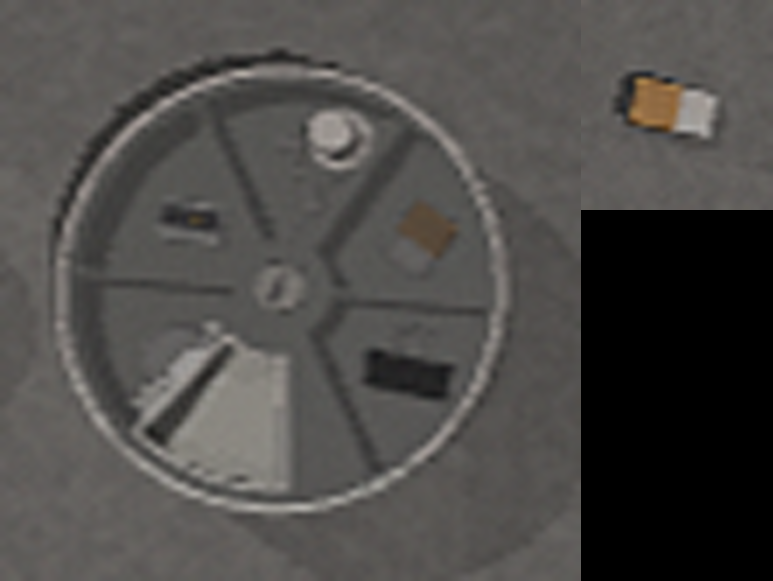

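The crop confirms the choice: the grey organiser's hub is at crop (280,289) and the knob top at (332,135). The used eraser is at about (420,240), in the right-upper compartment. The opening is at lower left, around (225,420), partly over the bright blank segment. The loose eraser is new, with its brown sleeve to the left.

```bash
cat > m.py <<'E'
from h import *
C=lambda p:(np.array(p)+.5)/7-.5+[205,155]
ang=lambda v:np.degrees(np.arctan2(v[1],v[0]))
i=cv2.imread("pics/t1.png")
# rim: bright ring edge; sample radially from hub
g=cv2.cvtColor(i,cv2.COLOR_BGR2GRAY).astype(np.float32)
c0=C((281,290));P=[]
for a in np.radians(np.arange(0,360,4)):
    r=np.arange(29,35,.1);xs=c0[0]+r*np.cos(a);ys=c0[1]+r*np.sin(a)
    v=cv2.remap(g,xs.astype(np.float32)[None],ys.astype(np.float32)[None],cv2.INTER_LINEAR)[0]
    k=v.argmax();P.append(ray("top",(xs[k],ys[k]),.047)[:2])
P=np.array(P)
for _ in range(3):
    A=np.c_[2*P,np.ones(len(P))];s=np.linalg.lstsq(A,(P**2).sum(1),rcond=None)[0];o=s[:2];R=np.sqrt(s[2]+o@o)
    e=abs(np.hypot(*(P-o).T)-R);P=P[e<np.maximum(.003,0)]
print("axis",o,"R",R,len(P),"hub",ray("top",C((280,289)),.05))
k=ray("top",C((332,135)),.072)[:2];print("knob",k,np.hypot(*(k-o)),ang(k-o))
for w in[(220,115),(405,135),(485,310),(376,470),(95,283),(155,437)]:
    q=ray("top",C(w),.044)[:2];print("wall",ang(q-o),np.hypot(*(q-o)))
q=ray("top",C((424,240)),.014)[:2];print("used",q,ang(q-o),np.hypot(*(q-o)))
for w in[(290,352),(290,490),(210,325),(135,430)]:
    q=ray("top",C(w),.0495)[:2];print("open corner",ang(q-o),np.hypot(*(q-o)))
hsv=cv2.cvtColor(i,cv2.COLOR_BGR2HSV)
m=((hsv[...,2]>110)).astype(np.uint8);m[:195]=0;m[230:]=0;m[:,:388]=0;m[:,420:]=0
ct=max(cv2.findContours(m,0,2)[0],key=cv2.contourArea)
W=np.array([ray("top",p[0],.012)[:2] for p in ct],np.float32)
print("eraser",cv2.minAreaRect(W*1000))
E
python3 m.py
python3 - <<'E'
from h import *
i=cv2.imread("pics/scene0.png");h=cv2.cvtColor(i,cv2.COLOR_BGR2HSV)
m=(h[...,2]>170).astype(np.uint8);m[:238]=0;m[253:]=0;m[:,:212]=0;m[:,238:]=0
ct=max(cv2.findContours(m,0,2)[0],key=cv2.contourArea);p=cv2.minAreaRect(ct)[0];print("scene eraser",p,ray("scene",p,.008))
for n,px,z in[("glue top",(309,254),.086),("knob top",(388,201),.072),("hubtop",(383,190),.05)]:print(n,ray("scene",px,z))
E
```

```text
axis [0.58114535 0.17103365] R 0.0801448982886666 90 hub [0.58034955 0.17019583 0.05      ]
knob [0.63390328 0.14979114] 0.05687392505012437 -21.93174298536956
wall 21.546583679897516 0.0680534469316743
wall -36.875625637345486 0.07197611134473787
wall -94.64905208939774 0.07501495776146416
wall -150.2825016198793 0.07516526234273258
wall 89.78589772891573 0.06792770772558324
wall 141.86001281815354 0.07035637106307041
used [0.60345041 0.12353192] -64.84698680546106 0.05247790071268662
open corner -167.2814191317638 0.024148239581063432
open corner -174.26202931563495 0.07374002503479841
open corner 121.0152564222439 0.028100852473639963
open corner 137.04568742034013 0.07264755720907673
eraser ((550.5120239257812, -240.5959930419922), (35.567081451416016, 18.630390167236328), 80.05738067626953)
scene eraser (223.0, 244.5) [ 0.54723802 -0.23988281  0.008     ]
glue top [ 0.70912478 -0.09125874  0.086     ]
knob top [0.63619796 0.1508886  0.072     ]
hubtop [0.58134796 0.17374483 0.05      ]
```

Measured positions:
- Organiser axis (0.581, 0.171), with its +x (blank segment) at about 175°.
- Used eraser at -65°, radius 51 mm, which matches the +120° compartment.
- Knob at (0.635, 0.150), about -21°, radius 57-58 mm.
- Loose eraser at (0.550, -0.240), long axis 80°, measuring 35.6 x 18.6 mm.

These agree with the given sizes. Next I'll move above the knob and turn the tool so that the fingers close radially.

Call:
send_rows(deltas=[[50,[2.73,-2.16,0],[0,0,-5.7]],[50,[2.73,-2.16,0],[0,0,-5.7]],[50,[2.73,-2.16,0],[0,0,-5.7]],[50,[2.73,-2.16,0],[0,0,-5.7]],[50,[2.73,-2.16,0],[0,0,-5.7]]])

```text
time: 0.72
ee_pos: [0.3638, 0.3646, 0.2314]
tool_rot: [0.456, 0.89, 0.0, 0.0]
force: [0.8, 0.6, 0.3]
finger_gap: 0.0429
gripper_force: 0.0
```

Call:
send_rows(deltas=[[50,[2.73,-2.16,0],[0,0,-5.7]],[50,[2.73,-2.16,0],[0,0,-5.7]],[50,[2.73,-2.16,0],[0,0,-5.7]],[50,[2.73,-2.16,0],[0,0,-5.7]],[50,[2.73,-2.16,0],[0,0,-5.7]]])

```text
time: 1.13
ee_pos: [0.5005, 0.2564, 0.2313]
tool_rot: [0.662, 0.75, 0.0, 0.0]
force: [0.8, 0.4, 0.1]
finger_gap: 0.0427
gripper_force: 0.0
```

Call:
send_rows(deltas=[[50,[2.73,-2.16,-1.5],[0,0,-5.7]],[50,[2.73,-2.16,-1.5],[0,0,-5.7]],[50,[2.73,-2.16,-1.5],[0,0,-5.7]],[50,[2.73,-2.16,-1.5],[0,0,-5.7]],[50,[2.73,-2.16,-1.5],[0,0,-5.7]]])

```text
time: 1.55
ee_pos: [0.637, 0.1484, 0.1554]
tool_rot: [0.826, 0.564, -0.0, -0.0]
force: [0.2, -0.2, 0.2]
finger_gap: 0.0423
gripper_force: 0.0
```

Call:
send_rows(deltas=[[50,[0,0.1,-3],[0,0,0]],[50,[0,0,-3],[0,0,0]],[50,[0,0,-2],[0,0,0]],[50,[0,0,0],[0,0,0]],[50,[0,0,0],[0,0,0]]])

```text
time: 1.97
ee_pos: [0.6353, 0.1506, 0.0755]
tool_rot: [0.824, 0.566, -0.001, -0.001]
force: [1.2, 1.1, 0.2]
finger_gap: 0.0429
gripper_force: 0.0
```

```bash
python3 - <<'E'
from h import *
print(telemetry.get_state()["ee_pos"])
a=capture("scene")[150:250,320:440];b=capture("top")[150:245,190:300]
a=cv2.resize(a,(440,366),interpolation=2);b=cv2.resize(b,(360,311),interpolation=2)
c=np.zeros((366,800,3),np.uint8);c[:,:440]=a;c[:311,440:]=b;cv2.imwrite("pics/k1.png",c)
E
```

```text
[0.63533165 0.15063139 0.07546347]
```

View pics/k1.png

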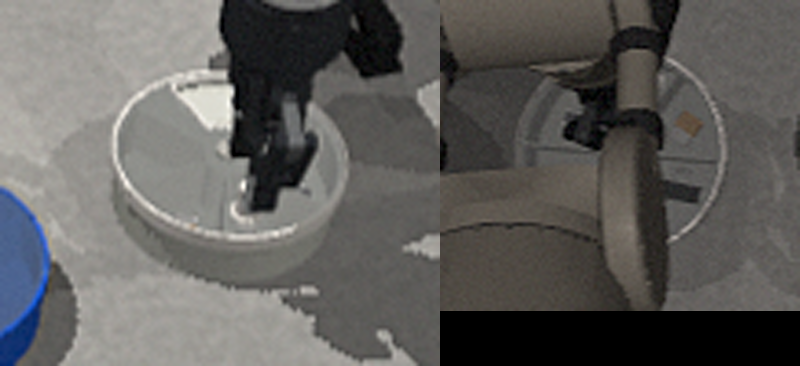

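The scene view shows the knob at crop (243,205), partly behind the near finger and between the two fingers. Now I'll descend and grip.

Call:
send_rows(deltas=[[50,[0,0,-1.2],[0,0,0]],[50,[0,0,-1.0],[0,0,0]],[50,[0,0,0],[0,0,0]],[5,[0,0,0],[0,0,0]],[5,[0,0,0],[0,0,0]]])

```text
time: 2.48
ee_pos: [0.6359, 0.1508, 0.0544]
tool_rot: [0.824, 0.566, 0.0, 0.0]
force: [-0.1, 0.2, 0.1]
finger_gap: 0.0196
gripper_force: 0.0
```

Call:
send_rows(deltas=[[5,[0,0,0],[0,0,0]],[5,[0,0,0],[0,0,0]],[5,[0,0,0],[0,0,0]],[5,[0,0,0],[0,0,0]],[5,[0,0,0],[0,0,0]]])

```text
time: 2.9
ee_pos: [0.636, 0.1508, 0.0547]
tool_rot: [0.824, 0.566, 0.0, 0.0]
force: [-2.5, 0.4, 3.1]
finger_gap: 0.0135
gripper_force: 58.8
```

The grip is firm at 59 N. I'll work out the arc increments.

```bash
python3 - <<'E'
import numpy as np
def arc(a0,a1,n):
    a=np.radians(np.linspace(a0,a1,n+1));p=5.82*np.c_[np.cos(a),np.sin(a)];print((a1-a0)/n);print(np.diff(p,axis=0).round(2).tolist())
arc(-20.6,115,20)
E
```

```text
6.779999999999999
[[0.2, 0.66], [0.12, 0.68], [0.04, 0.69], [-0.04, 0.69], [-0.12, 0.68], [-0.2, 0.66], [-0.27, 0.63], [-0.35, 0.59], [-0.41, 0.55], [-0.48, 0.5], [-0.53, 0.44], [-0.58, 0.37], [-0.62, 0.3], [-0.65, 0.22], [-0.67, 0.15], [-0.69, 0.07], [-0.69, -0.02], [-0.68, -0.1], [-0.67, -0.18], [-0.64, -0.25]]
```

Call:
send_rows(deltas=[[5,[0.2,0.66,0],[0,0,6.8]],[5,[0.12,0.68,0],[0,0,6.8]],[5,[0.04,0.69,0],[0,0,6.8]],[5,[-0.04,0.69,0],[0,0,6.8]],[5,[-0.12,0.68,0],[0,0,6.8]]])

```text
time: 3.32
ee_pos: [0.6381, 0.1846, 0.0547]
tool_rot: [0.621, 0.784, -0.0, 0.0]
force: [-2.8, -1.8, 4.7]
finger_gap: 0.0135
gripper_force: 58.8
```

Call:
send_rows(deltas=[[5,[-0.2,0.66,0],[0,0,6.8]],[5,[-0.27,0.63,0],[0,0,6.8]],[5,[-0.35,0.59,0],[0,0,6.8]],[5,[-0.41,0.55,0],[0,0,6.8]],[5,[-0.48,0.5,0],[0,0,6.8]]])

```text
time: 3.73
ee_pos: [0.6209, 0.2139, 0.0547]
tool_rot: [0.364, 0.931, -0.0, 0.0]
force: [-1.6, -3.1, 3.5]
finger_gap: 0.0134
gripper_force: 58.8
```

Call:
send_rows(deltas=[[5,[-0.53,0.44,0],[0,0,6.8]],[5,[-0.58,0.37,0],[0,0,6.8]],[5,[-0.62,0.3,0],[0,0,6.8]],[5,[-0.65,0.22,0],[0,0,6.8]],[5,[-0.67,0.15,0],[0,0,6.8]]])

```text
time: 4.15
ee_pos: [0.5904, 0.2286, 0.0547]
tool_rot: [0.076, 0.997, -0.0, 0.001]
force: [-0.5, -2.4, 2.9]
finger_gap: 0.0135
gripper_force: 58.8
```

Call:
send_rows(deltas=[[5,[-0.69,0.07,0],[0,0,6.8]],[5,[-0.69,-0.02,0],[0,0,6.8]],[5,[-0.68,-0.1,0],[0,0,6.8]],[5,[-0.67,-0.18,0],[0,0,6.8]],[5,[-0.64,-0.25,0],[0,0,6.8]]])

```text
time: 4.57
ee_pos: [0.5569, 0.2237, 0.0547]
tool_rot: [-0.219, 0.976, -0.0, 0.001]
force: [0.6, -2.5, 2.0]
finger_gap: 0.0131
gripper_force: 58.7
```

```bash
python3 - <<'E'
from h import *
s=telemetry.get_state();d=s["ee_pos"][:2]-[.5812,.1712];print(s["ee_pos"],np.degrees(np.arctan2(d[1],d[0])),np.hypot(*d),s["force"])
a=capture("scene")[150:250,320:440];b=capture("top")[150:245,190:300]
a=cv2.resize(a,(440,366),interpolation=2);b=cv2.resize(b,(360,311),interpolation=2)
c=np.zeros((366,800,3),np.uint8);c[:,:440]=a;c[:311,440:]=b;cv2.imwrite("pics/k2.png",c)
E
```

```text
[0.55689768 0.22374667 0.05473639] 114.82008075804322 0.05789434517990196 [ 0.62699735 -2.49072926  2.02945579]
```

View pics/k2.png

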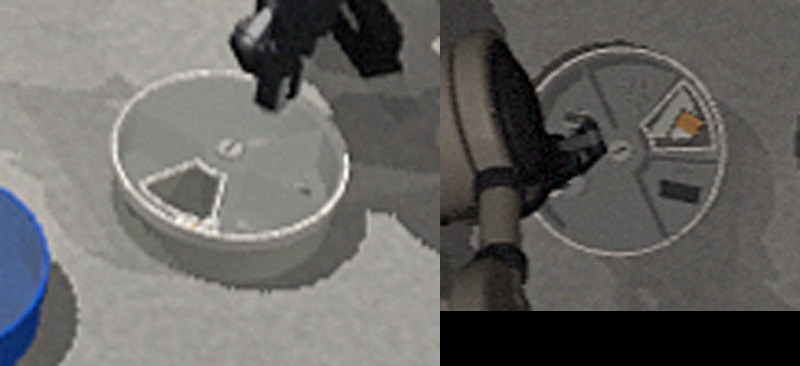

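The lid turned. In the top crop the opening has corners at (685,83), (714,149), (653,151) and (643,130), and it frames the used eraser at (689,125). I'll check the angle numerically, release and rise.

```bash
python3 - <<'E'
from h import *
o=np.array([.5812,.1712])
C=lambda x,y:((x-440+.5)*110/360-.5+190,(y+.5)*95/311-.5+150)
A=[]
for p in[(685,83),(714,149),(653,151),(643,130)]:
    d=ray("top",C(*p),.0495)[:2]-o;A.append(d);print(np.degrees(np.arctan2(d[1],d[0])),np.hypot(*d))
E
```

```text
-42.62658205391143 0.07322104620881718
-87.84995176981604 0.07405235099401515
-89.91495468101917 0.026719028888882942
-48.44651187828357 0.02445970395496505
```

Call:
send_rows(deltas=[[50,[0,0,0],[0,0,0]],[50,[0,0,0],[0,0,0]],[50,[0,0,0],[0,0,0]],[50,[0,0,2],[0,0,0]],[50,[0,0,4],[0,0,0]]])

```text
time: 5.08
ee_pos: [0.5537, 0.2233, 0.11]
tool_rot: [-0.215, 0.977, -0.0, -0.005]
force: [0.5, 0.8, -0.2]
finger_gap: 0.0429
gripper_force: 0.0
```

The opening's middle is at -65°, as wanted. Now over to the loose eraser.

Call:
send_rows(deltas=[[55,[0,-2.3,1.5],[0,0,-6.25]],[55,[0,-2.3,1],[0,0,-6.25]],[55,[0,-2.3,0],[0,0,-6.25]],[55,[0,-2.3,0],[0,0,-6.25]],[55,[0,-2.3,0],[0,0,-6.25]]])

```text
time: 5.5
ee_pos: [0.5568, 0.1083, 0.1396]
tool_rot: [0.058, 0.998, 0.0, 0.0]
force: [1.1, 0.1, -0.2]
finger_gap: 0.0472
gripper_force: 0.0
```

Call:
send_rows(deltas=[[55,[0,-2.3,0],[0,0,-6.25]],[55,[0,-2.3,0],[0,0,-6.25]],[55,[0,-2.3,0],[0,0,-6.25]],[55,[0,-2.3,0],[0,0,-6.25]],[55,[0,-2.3,0],[0,0,-6.25]]])

```text
time: 5.92
ee_pos: [0.5567, -0.007, 0.1392]
tool_rot: [0.325, 0.946, 0.0, 0.0]
force: [0.7, 0.0, 0.5]
finger_gap: 0.0469
gripper_force: 0.0
```

Call:
send_rows(deltas=[[55,[0,-2.3,0],[0,0,-6.25]],[55,[0,-2.3,0],[0,0,-6.25]],[55,[0,-2.3,0],[0,0,-6.25]],[55,[0,-2.3,0],[0,0,-6.25]],[55,[0,-2.3,0],[0,0,-6.25]]])

```text
time: 6.33
ee_pos: [0.5567, -0.1221, 0.1392]
tool_rot: [0.568, 0.823, 0.0, 0.0]
force: [0.0, -0.6, 0.7]
finger_gap: 0.0471
gripper_force: 0.0
```

Call:
send_rows(deltas=[[55,[0,-2.3,-1.5],[0,0,-6.25]],[55,[0,-2.3,-1.5],[0,0,-6.25]],[55,[0,-2.3,-1.5],[0,0,-6.25]],[55,[0,-2.3,-1.5],[0,0,-6.25]],[55,[0,-2.3,-1.5],[0,0,-6.25]]])

```text
time: 6.75
ee_pos: [0.5567, -0.2371, 0.0635]
tool_rot: [0.769, 0.64, 0.0, 0.0]
force: [0.3, -0.1, -0.4]
finger_gap: 0.0471
gripper_force: 0.0
```

Call:
send_rows(deltas=[[55,[-0.75,-0.3,0],[0,0,0]],[55,[0,0,-2],[0,0,0]],[55,[0,0,-2],[0,0,0]],[55,[0,0,-1],[0,0,0]],[55,[0,0,0],[0,0,0]]])

```text
time: 7.17
ee_pos: [0.5477, -0.2378, 0.0121]
tool_rot: [0.766, 0.643, -0.001, -0.002]
force: [0.4, 1.0, 0.0]
finger_gap: 0.0469
gripper_force: 0.0
```

```bash
python3 - <<'E'
from h import *
s=telemetry.get_state();print(s["ee_pos"])
a=capture("scene")[205:275,180:280]
p=(proj("scene",s["ee_pos"])-[180,205])*6;print(p)
a=cv2.resize(a,None,fx=6,fy=6,interpolation=2);cv2.imwrite("pics/e1.png",a)
E
```

```text
[ 0.54766074 -0.23784478  0.01206843]
[261.87454883 229.67762726]
```

View pics/e1.png

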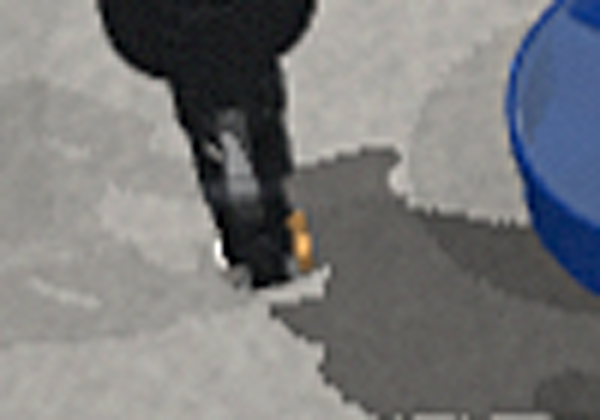

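The eraser shows on both sides of the near finger, white end at crop (220,255) and brown end at (303,243), so it is centred between the fingers. Descend and grip.

Call:
send_rows(deltas=[[55,[0,-0.2,-0.5],[0,0,0]],[55,[0,0,-0.3],[0,0,0]],[15,[0,0,0],[0,0,0]],[15,[0,0,0],[0,0,0]],[15,[0,0,0],[0,0,0]]])

```text
time: 7.63
ee_pos: [0.5495, -0.2411, 0.0072]
tool_rot: [0.766, 0.643, 0.0, 0.001]
force: [-0.6, 1.4, 0.8]
finger_gap: 0.0174
gripper_force: 58.6
```

Call:
send_rows(deltas=[[10,[0,0,0],[0,0,0]],[10,[0,0,0],[0,0,0]],[10,[0,0,0],[0,0,0]],[10,[0,0,2],[0,0,0]],[10,[0,0,3],[0,0,0]]])

```text
time: 8.05
ee_pos: [0.547, -0.2398, 0.0539]
tool_rot: [0.766, 0.642, -0.001, -0.003]
force: [0.8, -0.8, -0.2]
finger_gap: 0.0173
gripper_force: 58.7
```

Call:
send_rows(deltas=[[10,[0,0,4],[0,0,0]],[10,[0,0,4],[0,0,0]],[10,[0.54,3.66,0],[0,0,3.5]],[10,[0.54,3.66,0],[0,0,3.5]],[10,[0.54,3.66,0],[0,0,3.5]]])

```text
time: 8.47
ee_pos: [0.5654, -0.1306, 0.1371]
tool_rot: [0.704, 0.71, 0.0, 0.001]
force: [0.7, 0.4, -0.9]
finger_gap: 0.0179
gripper_force: 58.7
```

Call:
send_rows(deltas=[[10,[0.54,3.66,0],[0,0,3.5]],[10,[0.54,3.66,0],[0,0,3.5]],[10,[0.54,3.66,0],[0,0,3.5]],[10,[0.54,3.66,0],[0,0,3.5]],[10,[0.54,3.66,0],[0,0,3.5]]])

```text
time: 8.88
ee_pos: [0.5921, 0.0536, 0.1362]
tool_rot: [0.587, 0.81, -0.0, -0.0]
force: [0.7, 0.3, -0.3]
finger_gap: 0.0175
gripper_force: 58.7
```

Call:
send_rows(deltas=[[10,[0.54,3.66,0],[0,0,3.5]],[10,[0.54,3.66,0],[0,0,3.5]],[10,[0,0,-2],[0,0,0]],[10,[0,0,-2],[0,0,0]],[10,[0,0,0],[0,0,0]]])

```text
time: 9.3
ee_pos: [0.6004, 0.1258, 0.0922]
tool_rot: [0.537, 0.844, -0.002, -0.003]
force: [-1.0, 0.4, -1.8]
finger_gap: 0.0175
gripper_force: 58.8
```

```bash
python3 - <<'E'
from h import *
s=telemetry.get_state();print(s["ee_pos"],s["tool_rot"],s["finger_gap"])
a=capture("scene")[130:250,320:440];b=capture("top")[150:245,190:300]
a=cv2.resize(a,(440,440),interpolation=2);b=cv2.resize(b,(360,311),interpolation=2)
c=np.zeros((440,800,3),np.uint8);c[:,:440]=a;c[:311,440:]=b;cv2.imwrite("pics/d1.png",c)
E
```

```text
[0.60036634 0.12576376 0.09221043] [ 0.53690668  0.84363359 -0.00225046 -0.00291907] 0.017501412270560603
```

View pics/d1.png

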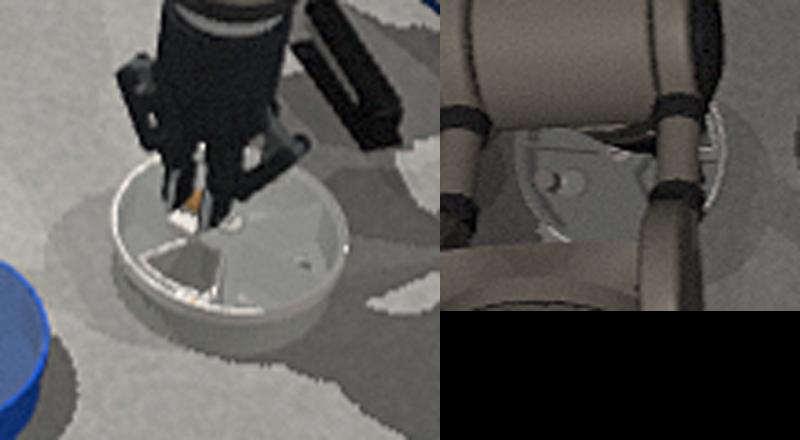

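The eraser is held, white end at crop (183,222) and sleeve at (195,200), above the opening at (190,268). I'll lower it to just above the lip and release.

Call:
send_rows(deltas=[[10,[0.1,0,-2],[0,0,0]],[10,[0,0,-1.3],[0,0,0]],[10,[0,0,0],[0,0,0]],[10,[0,0,0],[0,0,0]],[10,[0,0,0],[0,0,0]]])

```text
time: 9.82
ee_pos: [0.6051, 0.1247, 0.065]
tool_rot: [0.538, 0.843, 0.001, 0.001]
force: [-0.3, 0.4, -0.9]
finger_gap: 0.0175
gripper_force: 58.8
```

Call:
send_rows(deltas=[[50,[0,0,0],[0,0,0]],[50,[0,0,0],[0,0,0]],[50,[0,0,0],[0,0,0]],[50,[0,0,0],[0,0,0]],[50,[0,0,0],[0,0,0]]])

```text
time: 10.23
ee_pos: [0.6041, 0.1251, 0.0636]
tool_rot: [0.538, 0.843, 0.0, 0.0]
force: [0.3, 1.1, 1.2]
finger_gap: 0.0428
gripper_force: 0.0
```

Call:
send_rows(deltas=[[50,[0,0,2],[0,0,0]],[50,[0,0,4],[0,0,0]],[50,[-2,1,3],[0,0,7]],[50,[-3,1,0],[0,0,7]],[50,[-3,1,0],[0,0,7]]])

```text
time: 10.65
ee_pos: [0.5246, 0.1553, 0.1554]
tool_rot: [0.373, 0.928, 0.001, 0.002]
force: [0.3, 0.1, 0.2]
finger_gap: 0.0428
gripper_force: 0.0
```

```bash
python3 - <<'E'
from h import *
a=capture("scene")[150:250,320:440];b=capture("top")[150:245,190:300]
a=cv2.resize(a,(440,366),interpolation=2);b=cv2.resize(b,(360,311),interpolation=2)
c=np.zeros((366,800,3),np.uint8);c[:,:440]=a;c[:311,440:]=b;cv2.imwrite("pics/d2.png",c)
E
```

```text
(no output)
```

View pics/d2.png

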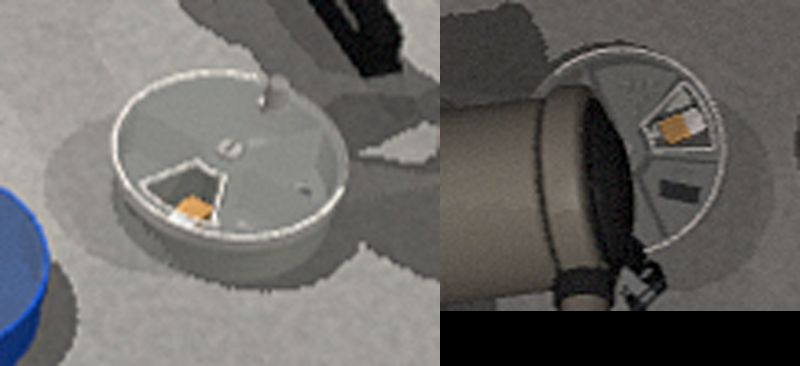

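The eraser dropped through the opening: top crop (680,127), scene crop (190,212). I'll check its height by triangulation, plus the knob's position and the route back to it.

```bash
python3 - <<'E'
from h import *
t=(240.5*110/360+189.5,127.5*95/311+149.5);s=(190*120/440+320,212*.2732+150)
for z in(.01,.02,.03,.05):print(z,ray("top",t,z)[:2].round(4),ray("scene",s,z)[:2].round(4))
print("knob",ray("scene",(320+272*.2727,150+80*.2732),.072))
e=telemetry.get_state();print(e["ee_pos"])
def arc(a0,a1,n):
    a=np.radians(np.linspace(a0,a1,n+1));p=5.82*np.c_[np.cos(a),np.sin(a)];print((a1-a0)/n);print(np.diff(p,axis=0).round(2).tolist())
arc(114.8,-4.8,20)
E
```

```text
0.01 [0.6048 0.1298] [0.593  0.1391]
0.02 [0.6037 0.1284] [0.6006 0.1334]
0.03 [0.6026 0.127 ] [0.6081 0.1277]
0.05 [0.6004 0.1242] [0.6231 0.1164]
knob [0.55425685 0.22062863 0.072     ]
[0.51970008 0.156306   0.15359311]
-5.9799999999999995
[[0.56, 0.23], [0.58, 0.17], [0.6, 0.1], [0.61, 0.04], [0.61, -0.02], [0.6, -0.09], [0.59, -0.15], [0.57, -0.21], [0.55, -0.27], [0.51, -0.32], [0.48, -0.37], [0.44, -0.42], [0.39, -0.46], [0.34, -0.5], [0.29, -0.54], [0.23, -0.56], [0.17, -0.58], [0.11, -0.6], [0.04, -0.61], [-0.02, -0.61]]
```

The eraser's top face is at z of about 0.025 m, so it is in the compartment. Back to the knob.

Call:
send_rows(deltas=[[50,[0.37,0.68,0],[0,0,6.9]],[50,[0.37,0.68,0],[0,0,6.9]],[50,[0.37,0.68,0],[0,0,6.9]],[50,[0.37,0.68,0],[0,0,6.9]],[50,[0.37,0.68,0],[0,0,6.9]]])

```text
time: 11.17
ee_pos: [0.5433, 0.1892, 0.1533]
tool_rot: [0.081, 0.997, 0.0, 0.0]
force: [1.2, -0.2, -0.5]
finger_gap: 0.0426
gripper_force: 0.0
```

Call:
send_rows(deltas=[[50,[0.37,0.68,0],[0,0,6.9]],[50,[0.37,0.68,0],[0,0,6.9]],[50,[0.37,0.68,-2],[0,0,6.9]],[50,[0.37,0.68,-2],[0,0,6.9]],[50,[0.37,0.68,-2],[0,0,6.9]]])

```text
time: 11.58
ee_pos: [0.562, 0.2233, 0.0927]
tool_rot: [-0.218, 0.976, 0.0, 0.001]
force: [0.0, -0.1, 0.3]
finger_gap: 0.0429
gripper_force: 0.0
```

Call:
send_rows(deltas=[[50,[0,0,0],[0,0,0]],[50,[0,0,0],[0,0,0]],[50,[0,0,0],[0,0,0]],[50,[0,0,0],[0,0,0]],[50,[0,0,0],[0,0,0]]])

```text
time: 12.0
ee_pos: [0.5617, 0.2228, 0.0948]
tool_rot: [-0.215, 0.977, 0.0, 0.001]
force: [0.3, 0.9, -1.2]
finger_gap: 0.0425
gripper_force: 0.0
```

Call:
send_rows(deltas=[[50,[-0.5,0.1,0],[0,0,0]],[50,[0,0,0],[0,0,0]],[50,[0,0,-2],[0,0,0]],[50,[0,0,-1.5],[0,0,0]],[50,[0,0,-0.5],[0,0,0]]])

```text
time: 12.42
ee_pos: [0.5547, 0.2237, 0.0517]
tool_rot: [-0.216, 0.976, -0.0, -0.002]
force: [-0.2, -0.0, -0.4]
finger_gap: 0.0425
gripper_force: 0.0
```

Call:
send_rows(deltas=[[5,[0,0,0],[0,0,0]],[5,[0,0,0],[0,0,0]],[5,[0,0,0],[0,0,0]],[5,[0,0,0],[0,0,0]],[5,[0,0,0],[0,0,0]]])

```text
time: 12.83
ee_pos: [0.5567, 0.2237, 0.0542]
tool_rot: [-0.216, 0.976, -0.0, 0.001]
force: [0.4, -4.4, 1.5]
finger_gap: 0.0135
gripper_force: 58.9
```

The same grip as before, at 13.5 mm and 59 N. Now I'll turn the lid back by about 120°.

Call:
send_rows(deltas=[[5,[0.56,0.23,0],[0,0,-6]],[5,[0.58,0.17,0],[0,0,-6]],[5,[0.6,0.1,0],[0,0,-6]],[5,[0.61,0.04,0],[0,0,-6]],[5,[0.61,-0.02,0],[0,0,-6]]])

```text
time: 13.25
ee_pos: [0.5861, 0.2291, 0.0542]
tool_rot: [0.046, 0.999, -0.0, 0.0]
force: [-0.9, -3.1, 3.1]
finger_gap: 0.0132
gripper_force: 59.0
```

Call:
send_rows(deltas=[[5,[0.6,-0.09,0],[0,0,-6]],[5,[0.59,-0.15,0],[0,0,-6]],[5,[0.57,-0.21,0],[0,0,-6]],[5,[0.55,-0.27,0],[0,0,-6]],[5,[0.51,-0.32,0],[0,0,-6]]])

```text
time: 13.67
ee_pos: [0.6143, 0.2191, 0.0542]
tool_rot: [0.303, 0.953, 0.0, 0.0]
force: [0.1, -0.9, 3.1]
finger_gap: 0.0136
gripper_force: 59.0
```

Call:
send_rows(deltas=[[5,[0.48,-0.37,0],[0,0,-6]],[5,[0.44,-0.42,0],[0,0,-6]],[5,[0.39,-0.46,0],[0,0,-6]],[5,[0.34,-0.5,0],[0,0,-6]],[5,[0.29,-0.54,0],[0,0,-6]]])

```text
time: 14.08
ee_pos: [0.6339, 0.1964, 0.0542]
tool_rot: [0.54, 0.842, 0.001, 0.0]
force: [-0.3, 0.8, 0.9]
finger_gap: 0.0136
gripper_force: 58.9
```

Call:
send_rows(deltas=[[5,[0.23,-0.56,0],[0,0,-6]],[5,[0.17,-0.58,0],[0,0,-6]],[5,[0.11,-0.6,0],[0,0,-6]],[5,[0.04,-0.61,0],[0,0,-6]],[5,[-0.02,-0.61,0],[0,0,-6]]])

```text
time: 14.5
ee_pos: [0.6394, 0.1667, 0.0543]
tool_rot: [0.739, 0.673, 0.001, 0.0]
force: [0.7, 1.1, 0.7]
finger_gap: 0.0134
gripper_force: 58.8
```

Call:
send_rows(deltas=[[5,[0,0,0],[0,0,0]],[50,[0,0,0],[0,0,0]],[50,[0,0,0],[0,0,0]],[50,[0,0,0],[0,0,0]],[50,[0,0,0],[0,0,0]]])

```text
time: 14.92
ee_pos: [0.6383, 0.1667, 0.0532]
tool_rot: [0.737, 0.676, -0.0, -0.0]
force: [-0.1, 0.0, -0.2]
finger_gap: 0.0428
gripper_force: 0.0
```

Call:
send_rows(deltas=[[50,[0,0,3],[0,0,0]],[50,[0,0,4],[0,0,0]],[50,[0,0,4],[0,0,0]],[50,[-2,3,1],[0,0,0]],[50,[-2,3,0],[0,0,0]]])

```text
time: 15.33
ee_pos: [0.6009, 0.2262, 0.1781]
tool_rot: [0.738, 0.674, 0.004, 0.002]
force: [0.4, -0.1, -0.4]
finger_gap: 0.0431
gripper_force: 0.0
```

Call:
send_rows(deltas=[[50,[-2,3.5,0],[0,0,0]],[50,[-2,3.5,0],[0,0,0]],[50,[-2,3.5,0],[0,0,0]],[50,[-2,3.5,0],[0,0,0]],[50,[-2,3.5,0],[0,0,0]]])

```text
time: 15.75
ee_pos: [0.4971, 0.403, 0.1734]
tool_rot: [0.737, 0.676, 0.0, 0.0]
force: [0.7, 0.4, -0.7]
finger_gap: 0.0424
gripper_force: 0.0
```

Call:
send_rows(deltas=[[50,[-2,3,0],[0,0,0]],[50,[-2,3,0],[0,0,0]],[50,[-2,3,0],[0,0,0]],[50,[-2,3,0],[0,0,0]],[50,[0,0,0],[0,0,0]]])

```text
time: 16.17
ee_pos: [0.4135, 0.5266, 0.1731]
tool_rot: [0.735, 0.678, 0.0, -0.001]
force: [-0.4, -0.6, -0.8]
finger_gap: 0.043
gripper_force: 0.0
```

```bash
python3 - <<'E'
from h import *
i=np.mean([capture("top") for _ in range(3)],0).astype(np.uint8);cv2.imwrite("pics/t2.png",i)
cv2.imwrite("pics/c2.png",cv2.resize(i[155:238,205:288],None,fx=7,fy=7,interpolation=cv2.INTER_CUBIC))
E
```

```text
(no output)
```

View pics/c2.png

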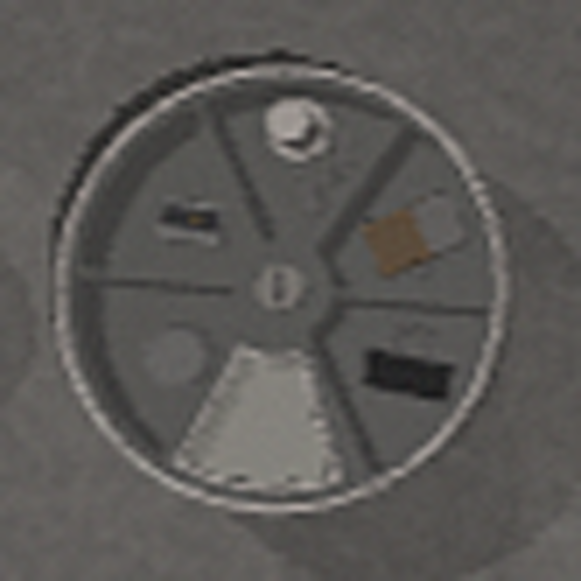

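The final picture shows the opening with outer corners at crop (345,485) and (175,468), mid about 6° left of straight down. It sits centred between the blank segment's walls, also mid about 6° left. Only the blank plate shows through it. The eraser is at (410,235) in the used eraser's compartment. The arm is clear, so I'm handing in.

```bash
python3 -c "
from rig import workorder
print(workorder.close_job())"
```

```text
the job is handed in; nothing more can be done
None
```

The loose eraser is in the used eraser's compartment, the lid is closed over the blank segment, and the job is handed in; the hand-in returned no verdict, so this rests on the last picture.

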